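Clamp the slide rack in its carrier with the eccentric knob

TASK

Set the grey slide rack down in the channel of the aluminium carrier plate, between the eccentric knob and the sprung end stop, and let go of it. Then turn the eccentric knob so that its off-centre disc swings onto the end of the rack and presses it against the sprung pad with about 10 N: held firmly, but never squeezed hard, or the rack cracks. Let go, leaving the rack clamped, and do not disturb the petri dish, the coverslip box or the timer.

Things in the scene. Friction and masses are not known exactly. Their poses are not given: they have to be found in the camera images.
- rack: Grey slide rack, a trough open above and at both ends: 50 mm wide (x), 100 long (y), 30 high, floor 8 mm thick, 0.1 to 0.2 kg; same either way round. Origin: centre of its underside. Starts on the trolley top left of the carrier. Grip it across its width at mid-length, fingertips at least 11 mm above its underside to clear the carrier's rails.
- carrier: Aluminium plate fixed on the trolley, 104 mm wide (x), 236 long (y), top 12 mm above its origin (centre of underside, on the trolley top). A channel runs along its y axis at x = 0 between two low rails: inner faces at x = -28 and +28 mm, tops 18.5 mm above the origin, y = -56 to +32 mm. The eccentric knob stands at the -y end, the sprung end stop at the +y end.
- seat (a point): Where to set the rack's origin down: on the plate's top in the channel, at x = 0, y = -17.7 mm of the carrier, axes as the carrier's (rack lengthwise along y). Here it has room at both ends at every start, at least 2.5 mm; the turning disc then pushes it along +y to the pad.
- stop_middle (a point): Mean place of the end stop's rubber pad face, on the plate's top at y = +38 mm of the carrier. The true face lies up to 3 mm nearer or farther along y, differing from start to start, and is not measured. The pad (50 mm wide, top 16.5 mm above the plate; block behind it 22 mm) is sprung: it starts to yield at 1.5 N, then 1 mm per 15 N, 3 mm at most.
- cam (a joint): Knob angle, -0.3 to 2.6 rad, growing counter-clockwise from above; starts at -0.15 to 0.12. Turning needs 0.20 N m for friction (+0.03 per rad/s), and about 0.015 N m more for each N of clamping force (10 N: 0.35 in all). It stays where left, also under load. Clamping begins at about 0.8 to 1.35 rad, depending on the stop. Want 10 N (6 to 16 will do); 24 N cracks the rack.
- cam_axis (a point): On the knob's turning axis at the plate's top, 12 mm above the trolley, at x = 0, y = -80 mm of the carrier. The steel disc round it is 40 mm across, 1.5 to 11.5 mm above the plate, its centre 12 mm off the axis: lobe towards the carrier's -y at joint angle -0.325, +x at 1.25, the rack (+y) at 2.82. It reaches 20 - 12 cos(angle + 0.325) mm from the axis towards the rack.
- cam_grip (a point): On the knob's axis, middle of its black bar grip, 63 mm above the trolley. The bar is 44 mm long (this point's x, which turns with the knob; across the channel at joint angle 0), 12 wide, 26 high (50 to 76 mm above the trolley); either way round grips the same. A 16 mm stem is below. The seated rack's top is at 42 mm: keep fingertips above 46 mm.
- petri: Small clear petri dish with lid, 60 mm across, 15 mm high, behind the work; bystander. Origin: centre of its underside.
- coverslips: Coverslip box with a blue lid, 52 x 52 x 23 mm, behind the work; bystander. Origin: centre of its underside.
- timer: White bench timer, 62 x 66 x 21 mm, at the near left; bystander. Origin: centre of its underside.

How it is judged:
By the outcome, as a careful person would: the job done as asked, in the order asked, and still so for the second after the job is handed in, with the robot touching nothing.
It also fails if it takes over 64 s, if anything falls off the work surface, if the arm or the gripper's body presses on something with over 40 N, if the wrist force passes 120 N, or if a joint passes its speed limit or range.

ROBOT

A 6-joint arm with a two-finger parallel gripper is mounted at the origin on a cart in front of the work surface, level with it; the furniture and walls round the work are solid. World frame = base frame: x ahead of the robot, y to its left, z up, the work surface at z = 0. Lengths are in m, angles in rad, forces in N, time in s.
With the tool pointing down it reaches from about 0.3 to 0.825 m from the base axis. Payload 5.4 kg.
Tool frame: the origin (TCP) lies on the centre line of the jaws, within the pads' length; the fingertips stand 22 mm ahead of it and the grasp point (between the pads) lies 3 mm ahead of it; z points along the fingers, y is the direction in which the jaws open and shut (so a half turn about z gives the same grasp; the last joint's range is limited). The gripper opens to 92 mm and grips with 3 to 60 N. Pads are 20 mm wide; open, the fingers measure 128 mm over their backs; the gripper's body (75 mm by 189 mm) begins 69 mm behind the grasp point.
Start: joints at [-1.486, 0.158, 1.597, -0, 1.386, -0.21], TCP at [0.167, -0.55, 0.237] pointing down, gripper open.
Joint ranges: [-2.91, 2.91], [-0.94, 2.29], [0.18, 2.7], [-1.29, 4.43], [0.17, 2.64], [-3, 3]. Speed limits (rad/s): [2.57, 2.57, 3.14, 3.14, 3.14, 3.14].

INTERFACE

Orientations are given as a unit quaternion [w, x, y, z].
In Python, from cell import ctrl, gripper_to, imaging, status gives the robot as it stands. Calls block until the motion is done:
- ctrl.movep(position, orientation): joint-space move of the TCP to a pose.
- ctrl.servo_line(position, orientation=None, rate=0.15): straight line of the TCP; orientation=None keeps the orientation; rate is the mean speed in m/s.
- ctrl.move_j(angles): joint-space move.
- gripper_to(opening): finger opening in m; the grip force is fixed at half the most; returns when the fingers have stopped.
- ctrl.dwell(seconds).
- ctrl.ik(position, orientation): joint angles nearest the present ones, or None.
- imaging.capture(name): name is "side" or "top" or "wrist"; returns a dict with "img" (480x640x3 uint8, red, green, blue), "fx", "fy", "cx", "cy" (pixels), "rvec" (rotation vector, rad) and "tvec" (3), from world to camera coordinates, as OpenCV has them; the wrist camera has in their place "hand_eye" (4x4, takes a point from camera to tool coordinates, whose origin is the TCP and whose axes are the flange's). Camera axes: x right, y down, z forward; pixel columns grow to the right and rows downward; lengths in m; the calibration is good to about 2 mm. A picture is of the moment at which its call begins: read the wrist's pose just before it. There is no depth.
A pose or a line that the arm cannot do raises ctrl.PlanningError and nothing moves.
- ctrl.hand_in(): hands the job in, once; it reports no verdict.
Readings, each from a call of its own:
- status.read_clock(): time.
- status.read_joints(): joint angles.
- status.read_dq(): joint speeds.
- status.read_joint_efforts(): joint torques, N m.
- status.read_eef_pos(): TCP position.
- status.read_ee_rot(): TCP orientation.
- status.read_wrist_force(): force on the tool from outside, world axes, zero at the start.
- status.read_torque(): the same for the moment, N m.
- status.read_opening(): finger opening in m.
Only numpy, scipy, OpenCV 4.12 (cv2) and the standard library are available. Lean on these libraries where they do the work, as an engineer would, in place of code of your own. Each camera call takes 0.05 s, during which the arm holds its last target.

## Working session

There is one attempt and no reset: what is moved stays moved. The work goes in short steps, each a Python script; the robot and the scene stay as the last script left them, time stands still between calls to the robot, and variables do not carry over. Pictures are saved under pics/ and viewed, and the job is handed in when it is done.

```bash
ls; mkdir -p pics; python3 - <<'E'
from cell import ctrl, gripper_to, imaging, status
import cv2,numpy as np
for n in ["side","top","wrist"]:
    c=imaging.capture(n)
    cv2.imwrite(f"pics/{n}0.png",c["img"][:,:,::-1])
    print(n,{k:np.round(v,4).tolist() for k,v in c.items() if k!="img"})
print(status.read_clock(),status.read_eef_pos(),status.read_ee_rot(),status.read_opening(),status.read_wrist_force(),status.read_torque())
E
```

```text
pics
side {'fx': 565.9738, 'fy': 565.9738, 'cx': 317.9968, 'cy': 230.2739, 'rvec': [0.4803, -2.5873, 1.3531], 'tvec': [0.4997, 0.1599, 1.0467]}
top {'fx': 620.7299, 'fy': 620.7299, 'cx': 308.7472, 'cy': 235.9639, 'rvec': [2.2054, -2.1912, 0.0248], 'tvec': [0.0344, 0.5222, 1.2119]}
wrist {'fx': 415.7578, 'fy': 415.7578, 'cx': 322.3987, 'cy': 238.3782, 'hand_eye': [[0.0005, -0.9694, -0.2455, 0.071], [1.0, 0.0008, -0.0008, -0.0004], [0.001, -0.2455, 0.9694, -0.1478], [0.0, 0.0, 0.0, 1.0]]}
0.15 [ 0.16701174 -0.54974885  0.23585719] [-7.09705807e-04  9.89154399e-01  1.46877733e-01  5.29349014e-05] 0.09099413968554292 [-0.25947067 -0.33014396 -0.33924615] [0.01703587 0.01668733 0.00667507]
```

View pics/top0.png

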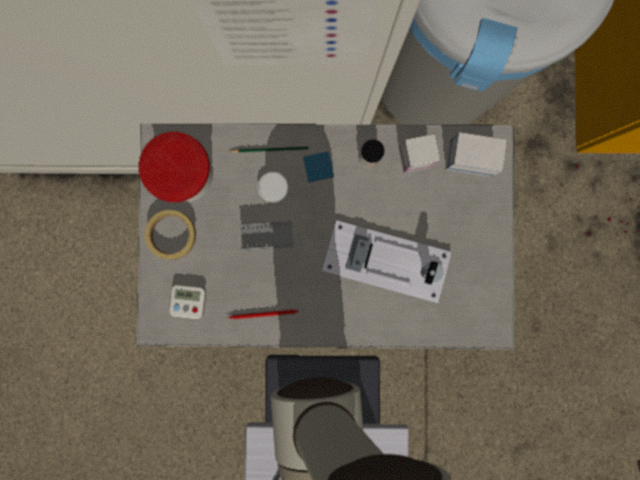

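View pics/side0.png

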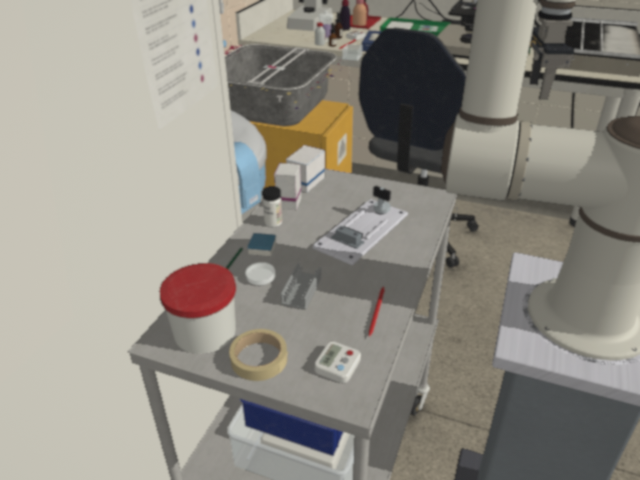

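The top picture shows the carrier at about (388,261) px, its knob at (432,271) and its stop at (359,252). The rack is at about (266,230), the petri dish at (272,187), the coverslip box at (318,166) and the timer at (187,302). I'll enlarge it to measure.

```bash
cat > h.py <<'E'
import numpy as np, cv2
from scipy.spatial.transform import Rotation as R
def ray(c,px,z,T_wc=None):
    """pixel -> world point at height z; T_wc camera->world 4x4"""
    if T_wc is None:
        Rm=R.from_rotvec(np.ravel(c["rvec"])).as_matrix(); t=np.ravel(c["tvec"])
        T_wc=np.eye(4);T_wc[:3,:3]=Rm.T;T_wc[:3,3]=-Rm.T@t
    d=T_wc[:3,:3]@np.array([(px[0]-c["cx"])/c["fx"],(px[1]-c["cy"])/c["fy"],1.])
    o=T_wc[:3,3]
    return o+d*(z-o[2])/d[2]
def proj(c,P,T_wc=None):
    P=np.atleast_2d(P)
    if T_wc is None:
        Rm=R.from_rotvec(np.ravel(c["rvec"])).as_matrix(); t=np.ravel(c["tvec"])
        Q=P@Rm.T+t
    else:
        Q=(P-T_wc[:3,3])@T_wc[:3,:3]
    return np.c_[Q[:,0]/Q[:,2]*c["fx"]+c["cx"],Q[:,1]/Q[:,2]*c["fy"]+c["cy"]]
def qR(q): return R.from_quat([q[1],q[2],q[3],q[0]])
def wristT(c,p,q):
    T=np.eye(4);T[:3,:3]=qR(q).as_matrix();T[:3,3]=p
    return T@np.array(c["hand_eye"])
def qdown(yaw):
    """tool z down, tool y axis (jaw dir) at world angle yaw"""
    y=np.array([np.cos(yaw),np.sin(yaw),0]);z=np.array([0,0,-1.]);x=np.cross(y,z)
    q=R.from_matrix(np.c_[x,y,z]).as_quat()
    return np.array([q[3],q[0],q[1],q[2]])
E
python3 - <<'E'
from cell import imaging
import cv2,numpy as np
from h import *
c=imaging.capture("top")
im=c["img"][:,:,::-1]
cv2.imwrite("pics/top_car.png",cv2.resize(im[210:310,315:460],None,fx=5.5,fy=5.5,interpolation=cv2.INTER_CUBIC))
cv2.imwrite("pics/top_rack.png",cv2.resize(im[140:260,225:345],None,fx=5,fy=5,interpolation=cv2.INTER_CUBIC))
cor=[ray(c,p,0.012) for p in [(340,221),(451,247),(437,301),(324,272)]]
print(np.round(cor,4)); print([np.linalg.norm(cor[i]-cor[i-1]) for i in range(4)])
print("knob",ray(c,(432,271),.07),"rack",ray(c,(266,230),.02))
E
```

```text
[[ 0.5516 -0.0234  0.012 ]
 [ 0.502  -0.2407  0.012 ]
 [ 0.3965 -0.2133  0.012 ]
 [ 0.4514  0.0074  0.012 ]]
[np.float64(0.10482629319107804), np.float64(0.22286858100407864), np.float64(0.10901549115953338), np.float64(0.22746590933255736)]
knob [ 0.45606246 -0.19277735  0.07      ] rack [0.53271141 0.1211808  0.02      ]
```

View pics/top_car.png

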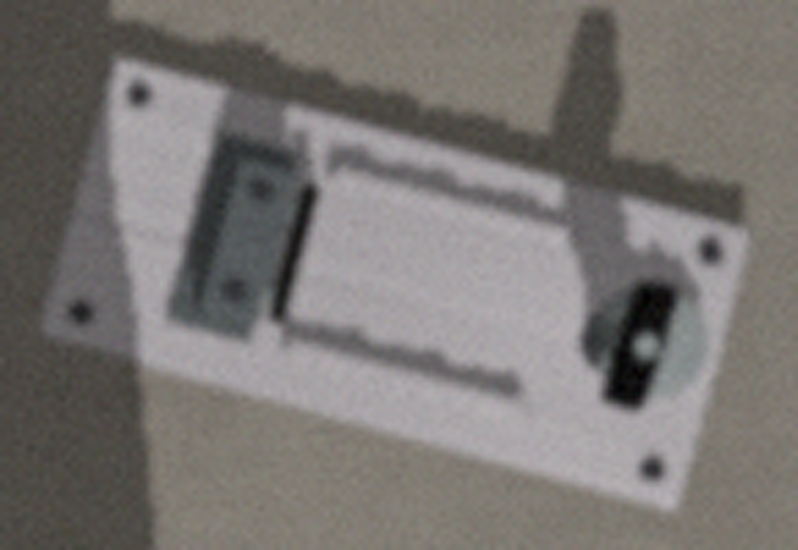

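View pics/top_rack.png

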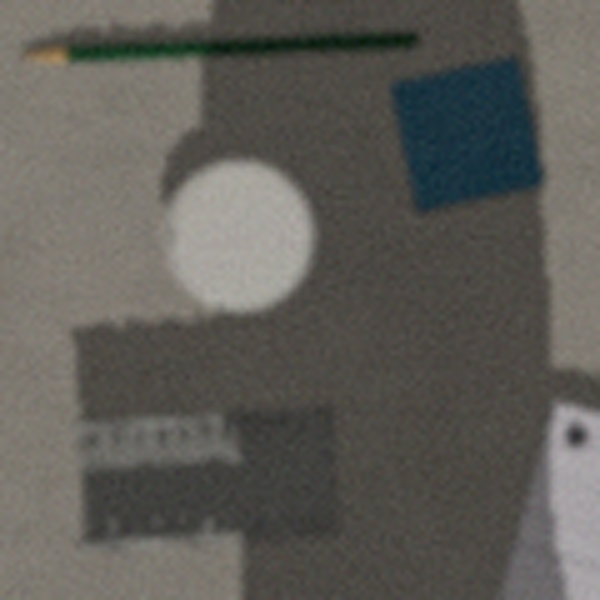

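The rack lies almost straight along world y. The petri dish is only about 39 mm behind it, so I'll pre-open the jaws only partly. Next I'll look with the wrist camera above the rack and above the carrier.

```bash
python3 - <<'E'
from cell import ctrl, gripper_to, imaging, status
import cv2,numpy as np
from h import *
def shot(n):
    p=status.read_eef_pos();q=status.read_ee_rot();c=imaging.capture("wrist")
    T=wristT(c,p,q); np.savez(f"pics/{n}.npz",T=T,img=c["img"],fx=c["fx"],fy=c["fy"],cx=c["cx"],cy=c["cy"],p=p,q=q)
    cv2.imwrite(f"pics/{n}.png",c["img"][:,:,::-1]); print(n,p,q,status.read_clock())
    return c,T
ctrl.movep([0.47,-0.12,0.24],qdown(-0.225)); shot("w_car"); 
print(status.read_joints())
ctrl.movep([0.53,0.12,0.23],qdown(0.0)); shot("w_rack"); print(status.read_joints())
E
```

```text
w_car [ 0.46994554 -0.1207732   0.24001346] [ 1.07761418e-04  7.82429704e-01  6.22738899e-01 -1.02049062e-04] 2.15
[-5.01245999e-01 -8.12003586e-02  1.83694681e+00 -1.41602176e-04
  1.38579531e+00 -2.74725048e-01]
w_rack [0.53014358 0.11890173 0.22999671] [ 2.36834564e-04  7.07520296e-01  7.06692939e-01 -2.52967500e-04] 3.175
[-2.27744720e-03  8.13758460e-02  1.69407264e+00 -5.56300357e-04
  1.36592506e+00 -1.00182604e-04]
```

View pics/w_car.png

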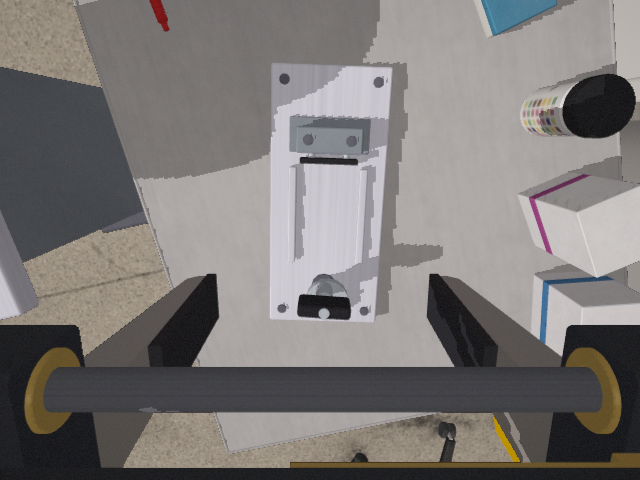

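View pics/w_rack.png

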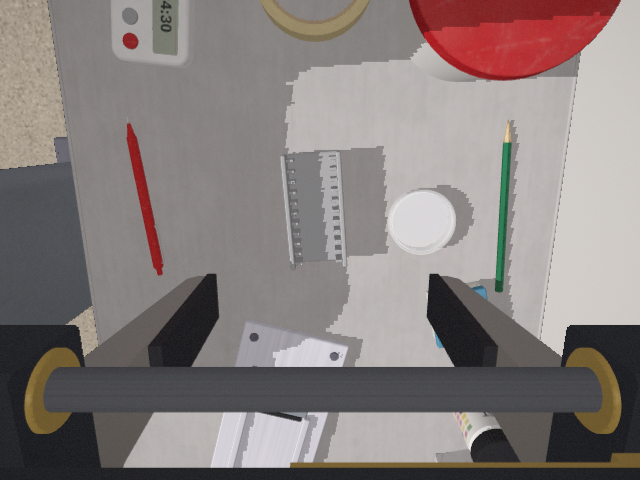

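The wrist picture of the carrier shows the plate corners at about (272,64), (392,66), (374,321) and (270,320), the knob bar at (324,307) and the pad at (328,160). The other one shows the rack at (282..345, 150..268) and the petri dish at (422,221). I'll enlarge both.

```bash
python3 - <<'E'
import cv2,numpy as np
a=cv2.imread("pics/w_car.png");b=cv2.imread("pics/w_rack.png")
cv2.imwrite("pics/z_car1.png",cv2.resize(a[50:200,260:410],None,fx=4,fy=4,interpolation=cv2.INTER_CUBIC))
cv2.imwrite("pics/z_car2.png",cv2.resize(a[195:335,255:405],None,fx=4,fy=4,interpolation=cv2.INTER_CUBIC))
cv2.imwrite("pics/z_rack.png",cv2.resize(b[140:280,265:405],None,fx=4,fy=4,interpolation=cv2.INTER_CUBIC))
E
```

```text
(no output)
```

View pics/z_car1.png

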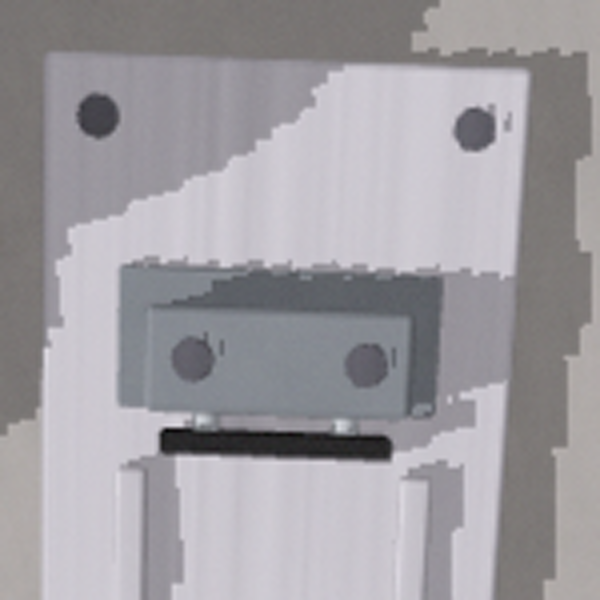

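View pics/z_car2.png

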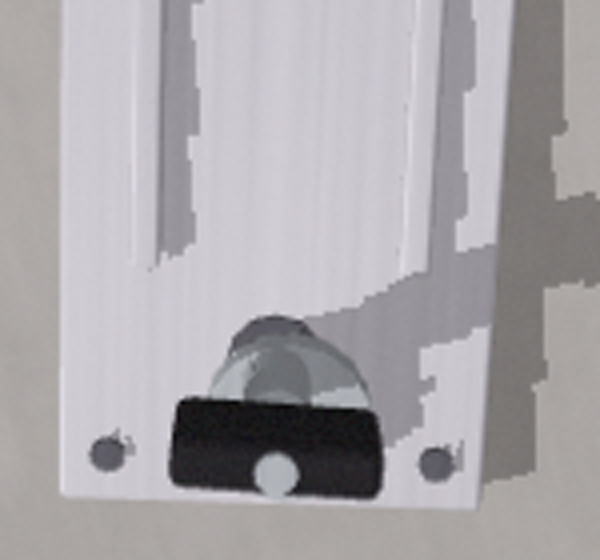

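View pics/z_rack.png

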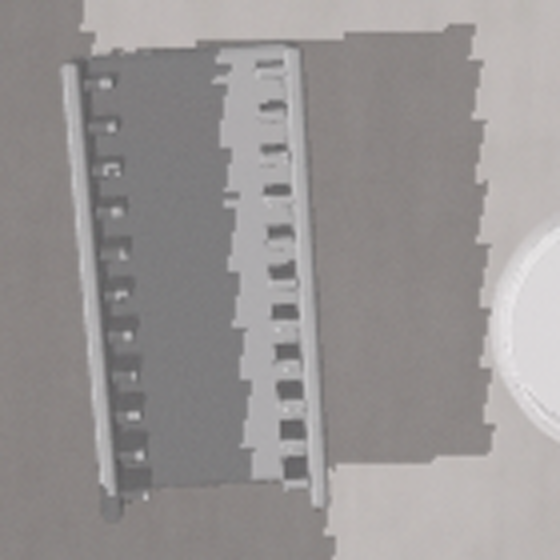

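```bash
cat >> h.py <<'E'
def load(n):
    d=np.load(f"pics/{n}.npz"); return {k:(float(d[k]) if k in("fx","fy","cx","cy") else d[k]) for k in d.files}
def fit2d(model,meas):
    """rigid fit: returns x,y,yaw,residuals"""
    model=np.array(model,float);meas=np.array(meas,float)[:,:2]
    mc,sc=model.mean(0),meas.mean(0);A=model-mc;B=meas-sc
    yaw=np.arctan2((A[:,0]*B[:,1]-A[:,1]*B[:,0]).sum(),(A*B).sum())
    Rm=np.array([[np.cos(yaw),-np.sin(yaw)],[np.sin(yaw),np.cos(yaw)]])
    t=sc-Rm@mc
    return t[0],t[1],yaw,meas-(model@Rm.T+t)
def un(p,off,s=4): return [(p[0]+.5)/s-.5+off[0],(p[1]+.5)/s-.5+off[1]]
E
python3 - <<'E'
from h import *
from cell import imaging
np.set_printoptions(precision=4,suppress=True)
d=load("w_car")
px=[un((46,54),(260,50)),un((529,70),(260,50)),un((479,509),(255,195)),un((62,495),(255,195))]
W=np.array([ray(d,p,.012,d["T"]) for p in px]); print(W)
x,y,yaw,res=fit2d([(-.052,.118),(.052,.118),(.052,-.118),(-.052,-.118)],W); print("carrier",x,y,yaw);print(res)
Rm=np.array([[np.cos(yaw),-np.sin(yaw)],[np.sin(yaw),np.cos(yaw)]])
loc=lambda P:(P[:2]-[x,y])@Rm
# knob cap
for n,p,off,z in [("cap top?",(276,473),(255,195),.076),("padL",(161,453),(260,50),.0285),("padR",(391,459),(260,50),.0285),("railLend",(148,268),(255,195),.0185),("barFL",(170,485),(255,195),.076),("barFR",(381,497),(255,195),.076),
  ("barBL",(178,398),(255,195),.076),("barBR",(381,409),(255,195),.076)]:
    P=ray(d,un(p,off),z,d["T"]); print(n,P,loc(P)*1000)
r=load("w_rack")
pr=[un(p,(265,140)) for p in [(63,66),(299,45),(326,505),(101,492)]]
Wr=np.array([ray(r,p,.03,r["T"]) for p in pr]);print(Wr)
print([np.linalg.norm(Wr[i]-Wr[i-1]) for i in range(4)])
a=fit2d([(-.025,.05),(.025,.05),(.025,-.05),(-.025,-.05)],Wr);print("rack",a)
# petri
print("petri",ray(r,(422,218),.015,r["T"]))
# top cam check
c=imaging.capture("top")
pt=[un(p,(315,210),5.5) for p in [(117,58),(748,235),(675,508),(45,330)]]
Wt=[ray(c,p,.012) for p in pt]; print("top carrier",fit2d([(.052,.118),(.052,-.118),(-.052,-.118),(-.052,.118)],Wt))
pt=[un(p,(225,140),5) for p in [(336,405),(82,418),(85,542),(336,534)]]
print("top rack",fit2d([(.025,-.05),(.025,.05),(-.025,.05),(-.025,-.05)],[ray(c,p,.03) for p in pt]))
E
```

```text
[[ 0.4581  0.0129  0.012 ]
 [ 0.5566 -0.0129  0.012 ]
 [ 0.4969 -0.2391  0.012 ]
 [ 0.398  -0.2125  0.012 ]]
carrier 0.4774071470035456 -0.1129052619291229 -0.25929309216848945
[[ 0.0007 -0.0015]
 [-0.0013 -0.0008]
 [-0.0005  0.0012]
 [ 0.0011  0.0011]]
cap top? [ 0.4567 -0.1903  0.076 ] [ -0.134  -80.1401]
padL [ 0.4632 -0.0721  0.0285] [-24.2291  35.7558]
padR [ 0.5107 -0.0843  0.0285] [24.8214 36.1382]
railLend [ 0.4336 -0.1589  0.0185] [-30.5736 -55.7036]
barFL [ 0.4352 -0.1881  0.076 ] [-21.5473 -83.4924]
barFR [ 0.4764 -0.2003  0.076 ] [ 21.3876 -84.6934]
barBL [ 0.4412 -0.1701  0.076 ] [-20.2976 -64.5859]
barBR [ 0.4803 -0.1815  0.076 ] [ 20.4363 -65.5746]
[[0.4977 0.1706 0.03  ]
 [0.5461 0.1748 0.03  ]
 [0.553  0.0759 0.03  ]
 [0.5037 0.0789 0.03  ]]
[np.float64(0.09183199117691727), np.float64(0.04862498941840025), np.float64(0.09908639657069854), np.float64(0.04939941318247225)]
rack (np.float64(0.5251251801483824), np.float64(0.12504664949733674), np.float64(0.056049721776827224), array([[ 0.0003, -0.003 ],
       [-0.0011, -0.0016],
       [ 0.0001, -0.0006],
       [ 0.0007,  0.0052]]))
petri [0.6207 0.1157 0.015 ]
top carrier (np.float64(0.4739127280706314), np.float64(-0.11480662785171786), np.float64(-0.26641371119502), array([[-0.0019, -0.0006],
       [-0.0014,  0.0025],
       [ 0.0019,  0.001 ],
       [ 0.0013, -0.0029]]))
top rack (np.float64(0.5234858399038871), np.float64(0.11924714367116192), np.float64(0.04241126490954674), array([[ 0.0002,  0.0002],
       [-0.0012, -0.0013],
       [ 0.0007, -0.0008],
       [ 0.0002,  0.0019]]))
```

```bash
python3 - <<'E'
from h import *
np.set_printoptions(precision=4,suppress=True)
r=load("w_rack")
pr=[un(p,(265,140)) for p in [(63,66),(299,45),(326,505),(102,519)]]
Wr=np.array([ray(r,p,.03,r["T"]) for p in pr])
print([np.linalg.norm(Wr[i]-Wr[i-1]) for i in range(4)])
a=fit2d([(-.025,.05),(.025,.05),(.025,-.05),(-.025,-.05)],Wr);print("rack",a)
for P in ([-.025,.05],[.025,.05],[.025,-.05],[-.025,-.05]):
    pass
print("ray petri",ray(r,(422,218),.015,r["T"]))
E
```

```text
[np.float64(0.09804164960521221), np.float64(0.04862498941840025), np.float64(0.09908639657069854), np.float64(0.04931434547403592)]
rack (np.float64(0.5251493293508909), np.float64(0.12349262302798102), np.float64(0.06764766640500744), array([[ 0.0009, -0.0011],
       [-0.0006, -0.0003],
       [-0.0005,  0.0006],
       [ 0.0002,  0.0008]]))
ray petri [0.6207 0.1157 0.015 ]
```

```bash
cat >> h.py <<'E'
def shot(n):
    from cell import imaging,status
    p=status.read_eef_pos();q=status.read_ee_rot();c=imaging.capture("wrist")
    T=wristT(c,p,q); np.savez(f"pics/{n}.npz",T=T,img=c["img"],fx=c["fx"],fy=c["fy"],cx=c["cx"],cy=c["cy"],p=p,q=q)
    cv2.imwrite(f"pics/{n}.png",c["img"][:,:,::-1]); print(n,p,q,status.read_clock())
E
python3 - <<'E'
from cell import ctrl, gripper_to, imaging, status
from h import *
np.set_printoptions(precision=4,suppress=True)
q=qdown(0.068); P=np.array([.5252,.1235,0])
gripper_to(0.07)
ctrl.movep(P+[0,0,.09],q); 
ctrl.servo_line(P+[0,0,.0345],q,rate=.08)
print(status.read_eef_pos(),status.read_opening(),status.read_wrist_force())
gripper_to(0.03); print(status.read_opening(),status.read_wrist_force(),status.read_clock())
ctrl.servo_line(P+[0,0,.10],q,rate=.1)
print(status.read_eef_pos(),status.read_opening(),status.read_wrist_force(),status.read_clock())
shot("w_held")
E
```

```text
[0.5256 0.1235 0.0348] 0.06974646907794173 [-0.0071  0.1863 -0.8301]
0.04963424008271609 [-0.8766  0.5167  4.1819] 5.625
[0.5246 0.1235 0.0993] 0.049599859338340456 [ 0.4049 -0.2346 -2.6411] 6.4333
w_held [0.5246 0.1235 0.0993] [-0.0004  0.6826  0.7307 -0.0004] 6.4833
```

View pics/w_held.png

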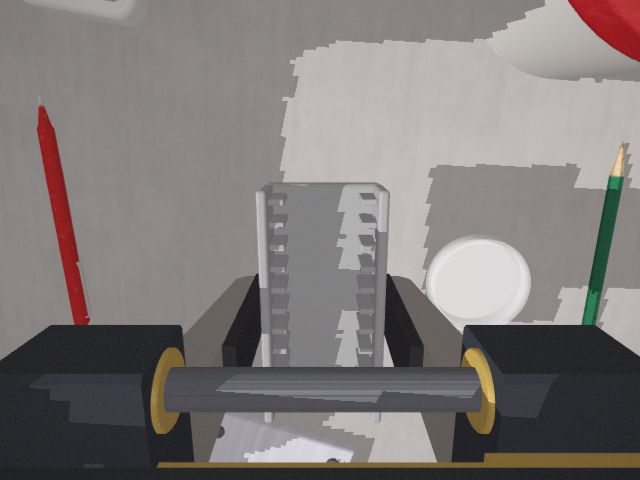

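```bash
python3 - <<'E'
import cv2
a=cv2.imread("pics/w_held.png")
cv2.imwrite("pics/z_h1.png",cv2.resize(a[170:220,245:405],None,fx=5,fy=5,interpolation=cv2.INTER_CUBIC))
cv2.imwrite("pics/z_h2.png",cv2.resize(a[400:440,245:405],None,fx=5,fy=5,interpolation=cv2.INTER_CUBIC))
E
```

```text
(no output)
```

View pics/z_h1.png

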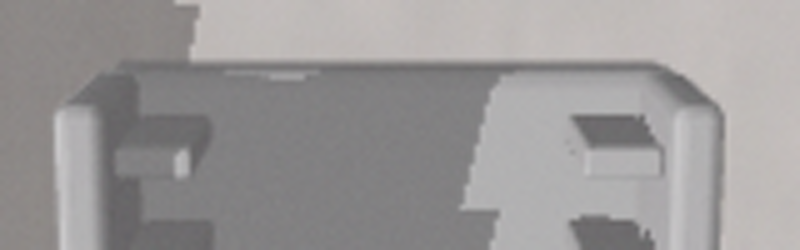

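View pics/z_h2.png

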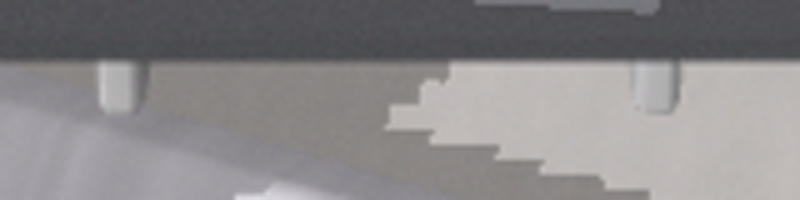

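```bash
python3 - <<'E'
from h import *
np.set_printoptions(precision=4,suppress=True)
d=load("w_held"); z=.0993-.0348+.03
px=[un((57,104),(245,170),5),un((722,104),(245,170),5),un((677,112),(245,400),5),un((101,112),(245,400),5)]
W=np.array([ray(d,p,z,d["T"]) for p in px])
L=(W-d["p"])@qR(d["q"]).as_matrix(); print("tool coords",L*1000)
E
```

```text
tool coords [[ 49.3982 -22.3444   4.8616]
 [ 49.4318  26.6026   4.8024]
 [-49.4892  26.699    4.7945]
 [-49.5572 -22.4069   4.8538]]
```

The rack is held square and centred along the fingers. The camera shows it 2.1 mm off sideways in the tool's y, but the jaws centre it, so that is camera bias. I'll correct for it, then hover over the seat and check the rack against the carrier in one picture.

```bash
python3 - <<'E'
from cell import ctrl, gripper_to, imaging, status
from h import *
np.set_printoptions(precision=4,suppress=True)
yaw=-.26; C=np.array([.47535,-.11243]); Rm=np.array([[np.cos(yaw),-np.sin(yaw)],[np.sin(yaw),np.cos(yaw)]])
S=C+Rm@[0,-.0177]; print(S)
ctrl.servo_line([.5252,.1235,.16],rate=.2)
ctrl.movep([S[0],S[1],.16],qdown(yaw)); shot("w_hov1")
ctrl.servo_line([S[0],S[1],.125],qdown(yaw)); shot("w_hov2"); print(status.read_joints())
im=[cv2.imread(f"pics/w_hov{i}.png") for i in (1,2)]
c=imaging.capture("top"); cv2.imwrite("pics/top_hov.png",c["img"][:,:,::-1])
E
```

```text
[ 0.4708 -0.1295]
w_hov1 [ 0.4707 -0.1286  0.1593] [-0.0007  0.7926  0.6098  0.    ] 8.0
w_hov2 [ 0.4707 -0.1285  0.1246] [-0.0008  0.7923  0.6101 -0.0003] 8.4333
[-0.5153  0.0528  1.943   0.0001  1.1453 -0.2565]
```

View pics/w_hov1.png

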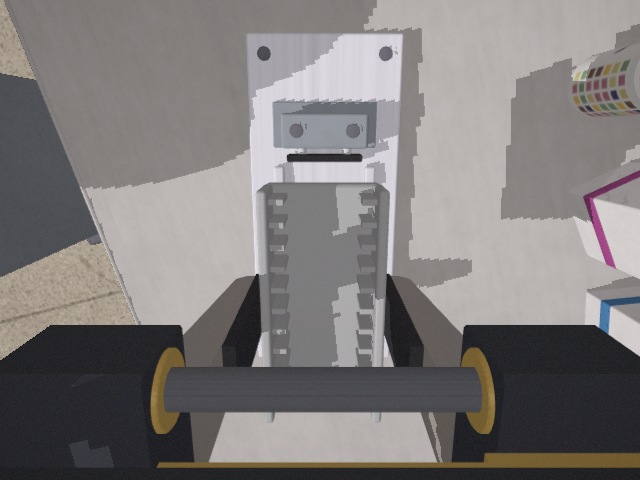

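View pics/w_hov2.png

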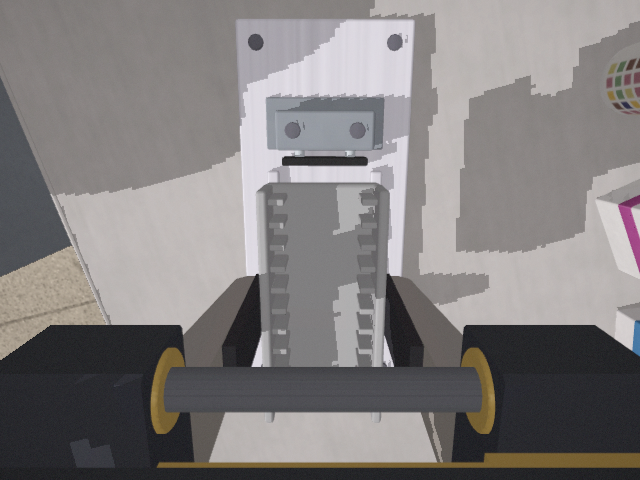

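```bash
python3 - <<'E'
import cv2
a=cv2.imread("pics/w_hov2.png")
cv2.imwrite("pics/z_v1.png",cv2.resize(a[10:125,230:420],None,fx=4,fy=4,interpolation=cv2.INTER_CUBIC))
cv2.imwrite("pics/z_v2.png",cv2.resize(a[90:200,230:420],None,fx=4,fy=4,interpolation=cv2.INTER_CUBIC))
from cell import status
print(status.read_eef_pos(),status.read_clock())
E
```

```text
[ 0.47162752 -0.12944267  0.12603319] 8.4833
```

View pics/z_v1.png

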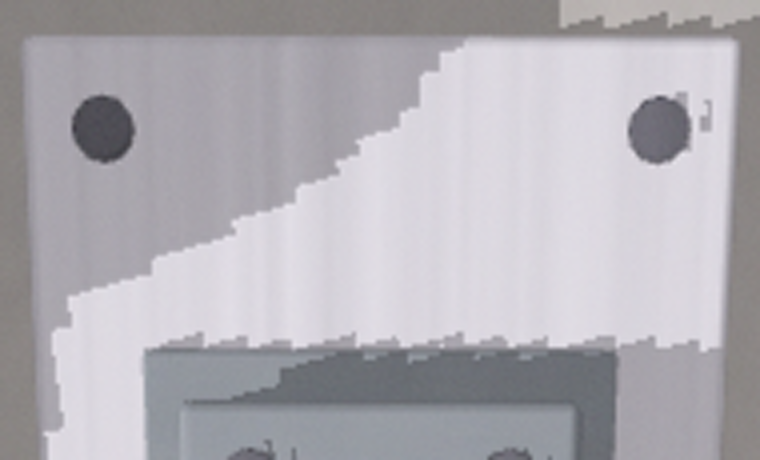

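View pics/z_v2.png

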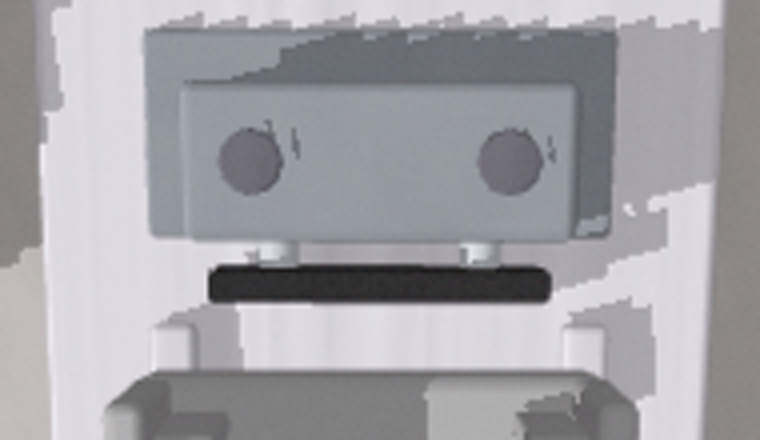

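```bash
python3 - <<'E'
from h import *
from cell import status
np.set_printoptions(precision=2,suppress=True)
P=np.array([status.read_eef_pos() for _ in range(20)]);Q=np.array([status.read_ee_rot() for _ in range(20)])
p=P.mean(0);q=Q.mean(0);q/=np.linalg.norm(q);print(p*1000,P.std(0)*1000,q,status.read_clock())
y=qR(q).as_matrix()[:,1];print("toolyaw",np.arctan2(y[1],y[0]))
d=load("w_hov2"); H=wristT({"hand_eye":np.linalg.inv(np.r_[np.c_[qR(d["q"]).as_matrix(),d["p"]],[[0,0,0,1]]])@d["T"]},p,q)
for n,px,off,z in [("TL",(23,38),(230,10),.012),("TR",(739,38),(230,10),.012),("railLo",(153,327),(230,90),.0185),("railLi",(196,327),(230,90),.0185),("railRi",(564,327),(230,90),.0185),("railRo",(605,327),(230,90),.0185),("padL",(208,302),(230,90),.0285),("padR",(551,302),(230,90),.0285),("screwL",(104,129),(230,10),.012),("screwR",(659,129),(230,10),.012),
 ("plateR@top",(737,200),(230,10),.012),("plateR low",(700,420),(230,90),.012),("plateL low",(53,420),(230,90),.012)]:
    W=ray(d,un(px,off),z,H); print(n,((W-p)@qR(q).as_matrix())[:2]*1000)
E
```

```text
[ 471.63 -129.44  126.03] [0. 0. 0.] [0.   0.79 0.61 0.  ] 8.4833
toolyaw -0.2590413778193445
TL [133.83 -48.3 ]
TR [133.92  54.31]
railLo [ 47.94 -31.56]
railLi [ 47.94 -25.02]
railRi [47.96 30.98]
railRo [47.96 37.22]
padL [ 52.43 -22.14]
padR [52.45 27.83]
screwL [121.82 -37.16]
screwR [121.89  43.35]
plateR@top [112.32  55.2 ]
plateR low [32.82 53.67]
plateL low [ 32.78 -48.68]
```

In the hover picture, carrier and rack agree in yaw to within 0.001 rad. The rack is about 1.3–1.7 mm too far along +y and 0–0.9 mm off sideways. I'll shift it, go down to just above the rails, where camera bias acts equally on both, and check again.

```bash
python3 - <<'E'
from cell import ctrl, gripper_to, imaging, status
from h import *
np.set_printoptions(precision=2,suppress=True)
yaw=-.26; tx=np.array([-np.sin(yaw),np.cos(yaw)]); ty=np.array([np.cos(yaw),np.sin(yaw)])
S=np.array([.4708,-.1295])-.0013*tx+.0005*ty; print(S)
ctrl.servo_line([S[0],S[1],.115],qdown(yaw),rate=.1)
ctrl.servo_line([S[0],S[1],.060],qdown(yaw),rate=.06); ctrl.dwell(.3)
P=[]
for i in range(4):
    P.append(status.read_eef_pos());ctrl.dwell(.02)
print(np.array(P)*1000,status.read_wrist_force())
shot("w_low"); a=cv2.imread("pics/w_low.png")
cv2.imwrite("pics/z_l.png",cv2.resize(a[90:240,225:425],None,fx=4,fy=4,interpolation=cv2.INTER_CUBIC))
E
```

```text
[ 0.47 -0.13]
[[ 471.1  -131.     60.24]
 [ 471.1  -130.97   60.24]
 [ 471.08 -130.94   60.2 ]
 [ 471.07 -130.93   60.18]] [-0.58  0.26 -1.3 ]
w_low [ 0.47 -0.13  0.06] [0.   0.79 0.61 0.  ] 10.2167
```

View pics/w_low.png

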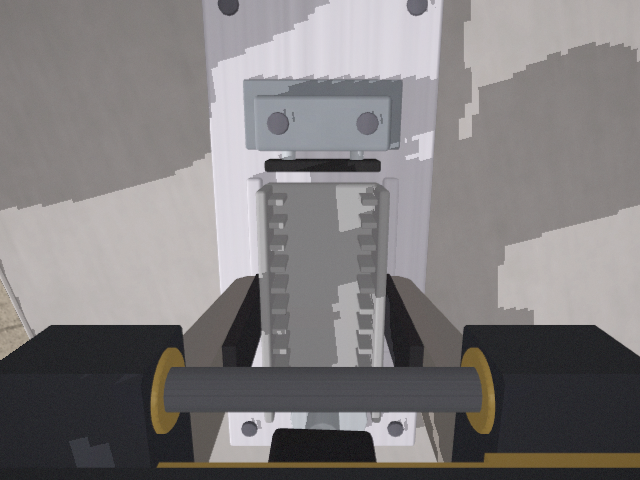

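View pics/z_l.png

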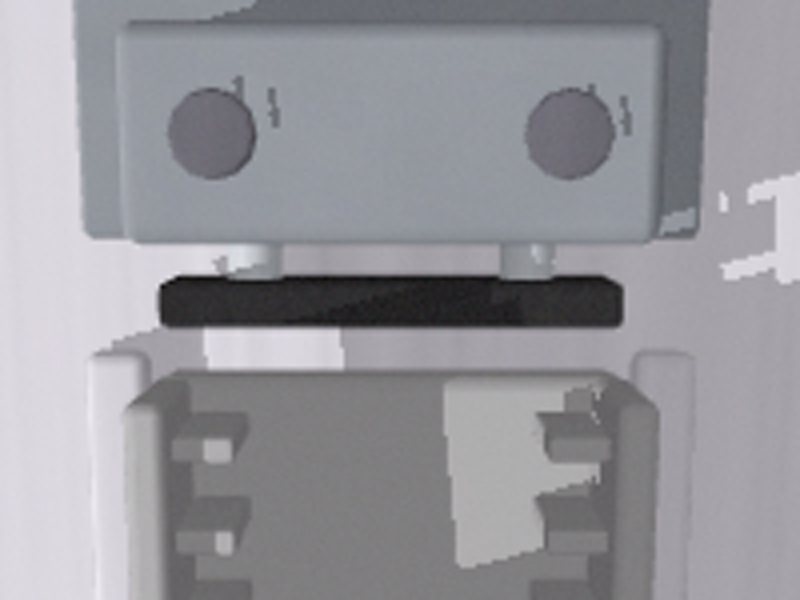

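```bash
python3 - <<'E'
from h import *
np.set_printoptions(precision=4,suppress=True)
for n in ["w_car","w_held","w_low"]:
    d=load(n)
    A=np.r_[np.c_[qR(d["q"]).as_matrix(),d["p"]],[[0,0,0,1]]]
    print(n,d["q"],"\n",np.linalg.inv(A)@d["T"],d["cx"],d["fx"])
d=load("w_low")
for n,px,z in [("rackL",(124,410),.0257+.030),("rackR",(659,410),.0557),("railLi",(150,355),.0185),("railRi",(633,355),.0185),("padL",(159,326),.0285),("padR",(624,326),.0285)]:
    W=ray(d,un(px,(225,90)),z,d["T"]); print(n,((W-d["p"])@qR(d["q"]).as_matrix())[:2]*1000)
E
```

```text
w_car [ 0.0001  0.7824  0.6227 -0.0001] 
 [[ 0.0005 -0.9696 -0.2448  0.0703]
 [ 1.      0.0006 -0.      0.0017]
 [ 0.0002 -0.2448  0.9696 -0.1478]
 [ 0.      0.      0.      1.    ]] 322.39874422473173 415.7577842416827
w_held [-0.0004  0.6826  0.7307 -0.0004] 
 [[ 0.0005 -0.9696 -0.2448  0.0698]
 [ 1.      0.0005  0.0003  0.0021]
 [-0.0001 -0.2448  0.9696 -0.1478]
 [ 0.      0.      0.      1.    ]] 322.39874422473173 415.7577842416827
w_low [0.0002 0.7928 0.6095 0.0001] 
 [[ 0.0005 -0.9696 -0.2448  0.0704]
 [ 1.      0.0006 -0.0001  0.0017]
 [ 0.0002 -0.2448  0.9696 -0.1478]
 [ 0.      0.      0.      1.    ]] 322.39874422473173 415.7577842416827
rackL [ 49.431  -22.9023]
rackR [49.4567 26.2492]
railLi [ 50.5741 -25.7102]
railRi [50.6029 29.0578]
padL [ 54.7059 -23.1956]
padR [54.7322 26.5375]
```

In the low picture the rack's sides, the rails and the pad are all centred on the same column (322 px), so sideways fit is right. Along y, the rack end is about 1 mm nearer the knob than intended. I'll shift +0.9 mm and lower it with force checks.

```bash
python3 - <<'E'
from cell import ctrl, gripper_to, imaging, status
from h import *
np.set_printoptions(precision=2,suppress=True)
yaw=-.26; tx=np.array([-np.sin(yaw),np.cos(yaw)]); ty=np.array([np.cos(yaw),np.sin(yaw)])
S=np.array([.4708,-.1295])-.0004*tx+.0005*ty; print(S*1000)
q=qdown(yaw)
ctrl.servo_line([S[0],S[1],.058],q,rate=.02)
ctrl.servo_line([S[0],S[1],.049],q,rate=.03); ctrl.dwell(.2)
f0=status.read_wrist_force(); print(f0,status.read_eef_pos()*1000 if hasattr(status.read_eef_pos(),'shape') else status.read_eef_pos())
for z in np.arange(.0482,.0457,-.0005):
    ctrl.servo_line([S[0],S[1],z],q,rate=.01); ctrl.dwell(.1)
    f=np.array(status.read_wrist_force()); print(z,np.array(status.read_eef_pos())*1000,f-f0)
    if f[2]-f0[2]>2: break
print(status.read_clock())
E
```

```text
[ 471.18 -130.02]
[-1.27 -0.36 -2.21] [ 471.3  -130.09   49.14]
0.0482 [ 471.2  -130.01   48.23] [1.87 0.3  0.45]
0.0477 [ 471.16 -130.02   47.68] [0.71 0.58 1.29]
0.0472 [ 471.18 -130.03   47.2 ] [1.44 0.98 1.51]
0.0467 [ 471.31 -130.1    46.9 ] [0.32 0.87 2.87]
12.525
```

```bash
python3 - <<'E'
from cell import ctrl, gripper_to, imaging, status
from h import *
np.set_printoptions(precision=2,suppress=True)
q=qdown(-.26); S=[.47118,-.13002]
gripper_to(.064); print(status.read_opening(),status.read_wrist_force())
ctrl.servo_line([S[0],S[1],.10],q,rate=.1)
ctrl.servo_line([S[0]+.004,S[1]+.015,.20],q,rate=.2); ctrl.dwell(.2)
shot("w_seat"); a=cv2.imread("pics/w_seat.png")
cv2.imwrite("pics/z_s.png",cv2.resize(a[60:360,230:430],None,fx=2,fy=2,interpolation=cv2.INTER_CUBIC))
E
```

```text
0.0640789953786735 [-0.81 -0.    0.69]
w_seat [ 0.47 -0.11  0.2 ] [-0.    0.79  0.61 -0.  ] 14.525
```

View pics/w_seat.png

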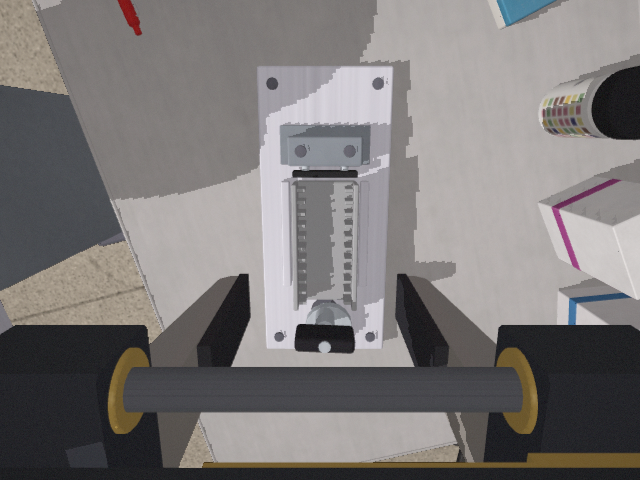

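View pics/z_s.png

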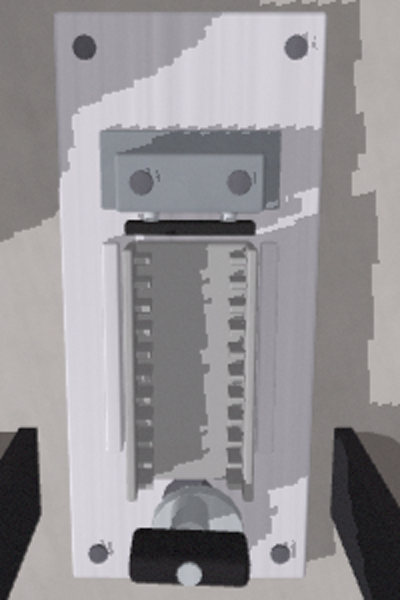

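The rack sits down between the rails with gaps at both ends, and the bar is nearly across the channel at about -0.03 rad. Next is the knob: I'll hover over it and check alignment.

```bash
python3 - <<'E'
from cell import ctrl, gripper_to, imaging, status
from h import *
np.set_printoptions(precision=3,suppress=True)
d=load("w_seat")
def g(px,z): 
    W=ray(d,un(px,(230,60),2),z,d["T"]); return W
cap=g((190,573),.076); print("cap",cap)
K=np.array([.4551,-.1901])
q=qdown(-.26-np.pi/2-.03)
gripper_to(.045)
ctrl.movep([K[0],K[1],.125],q); ctrl.dwell(.2); print(status.read_joints(),np.array(status.read_eef_pos())*1000)
shot("w_knob"); a=cv2.imread("pics/w_knob.png")
cv2.imwrite("pics/z_k.png",cv2.resize(a[230:370,220:420],None,fx=4,fy=4,interpolation=cv2.INTER_CUBIC))
E
```

```text
cap [ 0.457 -0.19   0.076]
[-0.641  0.065  1.93   0.     1.145  1.219] [ 455.295 -190.036  125.257]
w_knob [ 0.455 -0.19   0.125] [ 0.     0.99  -0.144  0.   ] 16.5417
```

View pics/w_knob.png

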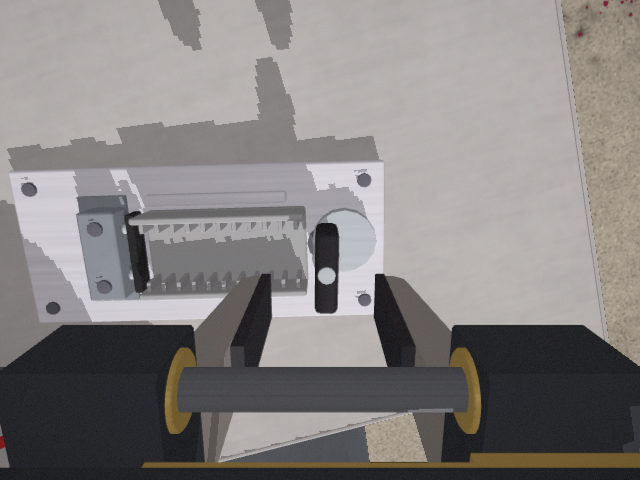

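View pics/z_k.png

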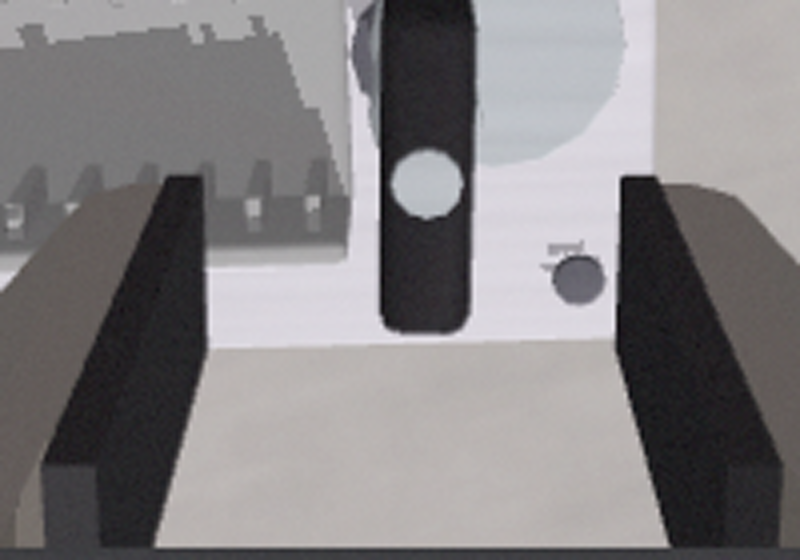

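```bash
python3 - <<'E'
from h import *
np.set_printoptions(precision=2,suppress=True)
d=load("w_knob");Rt=qR(d["q"]).as_matrix();T=d["T"]
def tl(px,z): return ((ray(d,un(px,(220,230)),z,T)-d["p"])@Rt)*1000
print("cap",tl((427,183),.076),"barends near",tl((381,325),.076),tl((470,325),.076))
print("bar far", ((ray(d,(315.5,224),.076,T)-d["p"])@Rt)*1000,((ray(d,(338,224),.076,T)-d["p"])@Rt)*1000)
# finger tips (tool z=22mm): inner tip corners
for px in [(206,177),(617,177)]:
    print("tip",((ray(d,un(px,(220,230)),d["p"][2]-.022,T)-d["p"])@Rt)*1000)
# rack end near knob, pad
for n,px,z in [("rackend lo",(349,255),.042)]: print(n,tl(px,z))
for n,px,z in [("rack end top",(306,206),.042),("rack end bot",(307,293),.042),("rack far top",(131,221),.042),("pad bot front",(148,290),.0285)]:
    print(n,((ray(d,px,z,T)-d["p"])@Rt)*1000)
E
```

```text
cap [ 1.3   0.24 49.26] barends near [-17.87  -5.59  49.25] [-17.86   5.79  49.25]
bar far [27.59 -5.11 49.27] [27.6   5.8  49.27]
tip [ 11.53 -23.82  22.  ]
tip [11.56 20.44 22.01]
rackend lo [-21.9  -10.99  83.25]
rack end top [ 30.55 -11.03  83.27]
rack end bot [-21.66 -10.91  83.25]
rack far top [  21.87 -110.46   83.25]
pad bot front [ -25.13 -111.12   96.73]
```

The cap is 1.9 mm off the jaw centre towards +tool y, measured against the visible fingertips. I'll correct for that, go down and grip the bar.

```bash
python3 - <<'E'
from cell import ctrl, gripper_to, imaging, status
from h import *
np.set_printoptions(precision=3,suppress=True)
K=np.array([.4549,-.1920]); q=qdown(-.26-np.pi/2-.03)
ctrl.servo_line([K[0],K[1],.120],q,rate=.05)
ctrl.servo_line([K[0],K[1],.074],q,rate=.08); ctrl.dwell(.2)
print("free",status.read_wrist_force(),status.read_torque(),np.array(status.read_eef_pos())*1000)
gripper_to(.008); ctrl.dwell(.2)
for i in range(4):
    ctrl.dwell(.03); print("grip",status.read_opening(),status.read_wrist_force(),status.read_torque(),np.array(status.read_eef_pos())*1000)
print(status.read_joints(),status.read_clock())
E
```

```text
free [ 0.033 -0.059 -0.355] [ 0.068  0.032 -0.019] [ 455.331 -192.295   74.64 ]
grip 0.011339565040329815 [-0.043  1.523  0.205] [ 0.112  0.037 -0.169] [ 454.919 -191.957   74.015]
grip 0.011571804663723942 [-0.025  0.153  0.923] [ 0.143 -0.028 -0.199] [ 454.912 -191.942   74.012]
grip 0.011512744269627782 [0.095 0.52  0.534] [ 0.204  0.011 -0.236] [ 454.927 -191.949   74.027]
grip 0.01166367347506537 [-0.189  1.165  0.666] [ 0.198 -0.012 -0.185] [ 454.926 -191.949   74.014]
[-0.645  0.147  1.958  0.     1.036  1.216] 18.65
```

Side forces after gripping are near zero. Now I'll turn in steps, logging torque about the vertical, to get the free-turning friction baseline.

```bash
cat >> h.py <<'E'
def turn(dth,n=8):
    """turn tool ccw by dth via joint 6; return theta-ish yaw, mean Mz, lateral force, mean F"""
    from cell import ctrl,status
    j=list(status_target())
    j[5]-=dth; np.save("tgt.npy",j); ctrl.move_j(j)
    return meas(n)
def status_target(): return np.load("tgt.npy")
def meas(n=8):
    from cell import ctrl,status
    M=[];F=[]
    for i in range(n):
        M.append(status.read_torque());F.append(status.read_wrist_force());ctrl.dwell(.015)
    q=status.read_ee_rot();y=qR(q).as_matrix()[:,1]
    return np.arctan2(y[1],y[0])+.26+np.pi/2, np.mean(M,0)[2], np.std(M,0)[2], np.mean(F,0), status.read_opening(), status.read_clock()
E
python3 - <<'E'
from cell import ctrl, gripper_to, imaging, status
from h import *
np.set_printoptions(precision=3,suppress=True)
j=ctrl.ik([.4549,-.1920,.074],qdown(-.26-np.pi/2-.03)); print(j); np.save("tgt.npy",j)
print(meas())
for k in range(5): print(turn(.08))
E
```

```text
[-0.645  0.147  1.958 -0.     1.036  1.216]
(np.float64(-0.030067139384788), np.float64(-0.18206583788679614), np.float64(0.015415798938212643), array([-0.259,  0.54 ,  0.648]), 0.011752277717277906, 18.7833)
(np.float64(0.0491399548823197), np.float64(0.19075144046105447), np.float64(0.031101457470748887), array([0.276, 1.169, 0.933]), 0.01185212043651078, 19.1667)
(np.float64(0.12856573975554686), np.float64(0.1940037731482588), np.float64(0.02968957331863108), array([0.308, 1.875, 0.984]), 0.01211734149111916, 19.55)
(np.float64(0.20844814857939875), np.float64(0.19954554887472437), np.float64(0.037519927865271085), array([0.807, 1.606, 1.427]), 0.012105694875165583, 19.9333)
(np.float64(0.28848166465287495), np.float64(0.19478685408916285), np.float64(0.020093476156018048), array([0.818, 2.659, 1.417]), 0.011928786342214127, 20.3167)
(np.float64(0.36840966983371093), np.float64(0.1788801554331484), np.float64(0.008127887672393613), array([0.95 , 3.292, 1.987]), 0.011629839742072655, 20.7)
```

```bash
python3 - <<'E'
from h import *
np.set_printoptions(precision=3,suppress=True)
for s in [.08,.08,.08,.04,.03,.03]:
    r=turn(s); print(np.round(r[:3],3),r[3],r[4],r[5])
    if abs(r[1])>.25: break
E
```

```text
[0.448 0.194 0.019] [0.697 3.752 1.818] 0.012120470543783372 21.0833
[0.528 0.189 0.025] [1.053 4.139 2.591] 0.011997136226348726 21.4667
[0.608 0.177 0.026] [0.327 4.871 2.764] 0.01141901661685232 21.85
[ 0.647 -0.009  0.03 ] [0.529 5.401 3.084] 0.011722894194257467 22.2333
[ 0.677 -0.06   0.023] [0.931 5.046 3.217] 0.011584884686987734 22.6167
[ 0.707 -0.058  0.041] [0.778 5.03  3.425] 0.011878511786048068 23.0
```

The resting torque depends on settling after each step, so steps of 0.08 rad overshoot and rebound. Smaller one-way steps should show the true turning torque.

```bash
python3 - <<'E'
from h import *
np.set_printoptions(precision=3,suppress=True)
for s in [.01]*6:
    r=turn(s,4); print(np.round(r[:3],3),r[3],r[4],r[5])
    if r[1]<-.27: break
E
```

```text
[ 0.717 -0.161  0.02 ] [0.29  5.107 3.331] 0.011750947366963325 23.3167
[ 0.727 -0.178  0.005] [0.435 5.111 3.057] 0.011584848352156882 23.6333
[ 0.737 -0.185  0.014] [0.859 5.156 2.636] 0.01176831352277147 23.95
[ 0.747 -0.161  0.024] [0.166 5.621 3.492] 0.011768500485096391 24.2667
[ 0.757 -0.182  0.011] [0.745 5.431 3.427] 0.011743529565557726 24.5833
[ 0.767 -0.16   0.037] [0.415 5.088 3.615] 0.011786639953693124 24.9
```

```bash
python3 - <<'E'
from h import *
np.set_printoptions(precision=3,suppress=True)
for s in [.012]*14:
    r=turn(s,3); print(np.round(r[:3],3),r[3],r[5])
    if r[1]<-.25: break
E
```

```text
[ 0.779 -0.162  0.015] [0.451 5.177 2.648] 25.2
[ 0.791 -0.173  0.02 ] [0.942 5.164 3.12 ] 25.5
[ 0.803 -0.142  0.012] [0.441 4.971 3.193] 25.8
[ 0.815 -0.135  0.025] [0.384 5.194 2.954] 26.1
[ 0.827 -0.141  0.023] [0.42  5.16  3.516] 26.4
[ 0.839 -0.166  0.021] [0.835 4.875 3.6  ] 26.7
[ 0.851 -0.164  0.017] [0.54  5.39  3.188] 27.0
[ 0.863 -0.176  0.03 ] [0.225 5.773 3.399] 27.3
[ 0.875 -0.223  0.012] [-0.077  5.08   3.347] 27.6
[ 0.887 -0.195  0.026] [0.726 5.157 3.417] 27.9
[ 0.898 -0.259  0.013] [0.677 5.037 3.295] 28.2
```

Torque rises from about 0.88 rad, which is where clamping begins. From here I'll use finer steps and more averaging.

```bash
python3 - <<'E'
from h import *
np.set_printoptions(precision=3,suppress=True)
r=meas(10); print(np.round(r[:3],4),r[3],r[5])
for s in [.008]*4:
    r=turn(s,8); print(np.round(r[:3],4),r[3],r[5])
    if r[1]<-.30: break
E
```

```text
[ 0.898 -0.232  0.023] [0.241 4.764 3.257] 28.3667
[ 0.906 -0.266  0.038] [0.345 5.292 3.819] 28.75
[ 0.914 -0.271  0.02 ] [0.353 5.325 3.713] 29.1333
[ 0.922 -0.289  0.022] [0.434 5.114 3.503] 29.5167
[ 0.93  -0.298  0.026] [0.327 5.12  3.311] 29.9
```

```bash
python3 - <<'E'
from h import *
np.set_printoptions(precision=3,suppress=True)
r=turn(.007,16); print(np.round(r[:3],4),r[3],r[5])
shot("w_clamp")
E
```

```text
[ 0.937 -0.319  0.033] [0.612 5.074 3.25 ] 30.4167
w_clamp [ 0.455 -0.192  0.074] [-0.     0.943  0.332  0.   ] 30.4667
```

View pics/w_clamp.png

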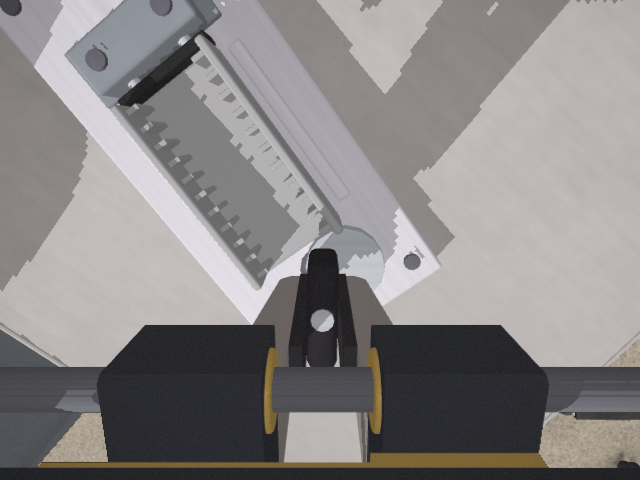

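The disc is on the rack's end and the rack is against the pad. Turning torque is 0.32 N m against 0.165 free, so roughly 8–10 N of clamping. I'll let go, rise and check.

```bash
python3 - <<'E'
from cell import ctrl, gripper_to, imaging, status
from h import *
gripper_to(.04); ctrl.dwell(.1)
p=np.array(status.read_eef_pos()); print(p,status.read_wrist_force())
ctrl.servo_line([.4549,-.1920,.13],rate=.1)
ctrl.movep([0.457,-0.12,0.24],qdown(-.26)); ctrl.dwell(.2)
shot("w_end"); c=imaging.capture("top"); cv2.imwrite("pics/top_end.png",cv2.resize(c["img"][120:350,130:530,::-1],None,fx=2,fy=2))
a=cv2.imread("pics/w_end.png"); cv2.imwrite("pics/z_e.png",cv2.resize(a[60:340,230:430],None,fx=2,fy=2,interpolation=cv2.INTER_CUBIC))
E
```

```text
[ 0.454895   -0.19205924  0.07399336] [-0.15893517  0.26607935 -0.82889452]
w_end [ 0.45601104 -0.12025125  0.23776242] [-0.00182777  0.79351597  0.60854607 -0.0008643 ] 32.7
```

View pics/z_e.png

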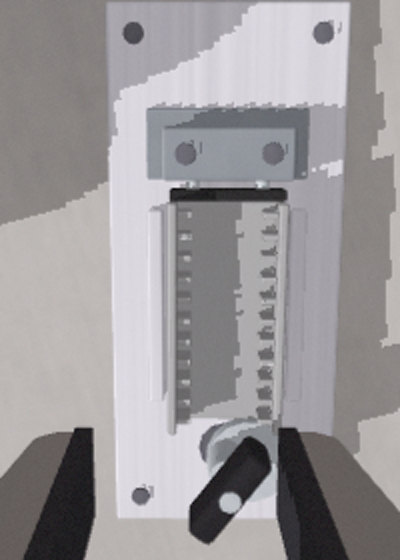

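View pics/top_end.png

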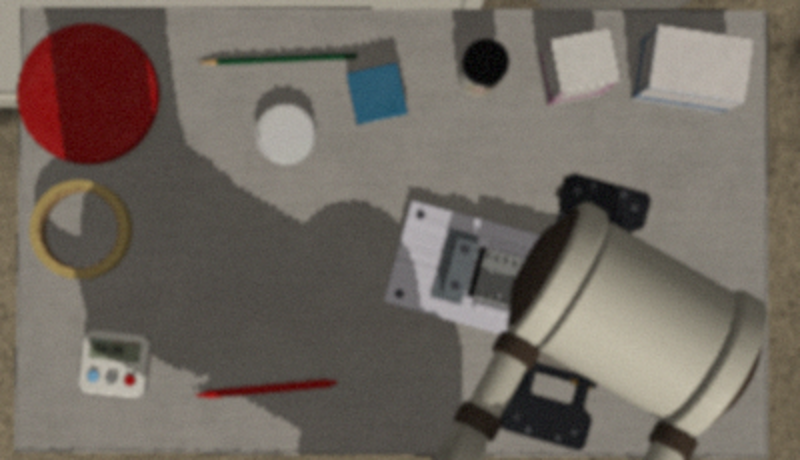

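The rack is held between disc and pad, square between the rails, and the bar has stayed at about 0.93 rad. Petri dish (273,187), coverslip box (318,166) and timer (187,302) are where they started. I'll hand in.

```bash
python3 - <<'E'
from cell import ctrl,status
print(ctrl.hand_in(), status.read_clock())
E
```

```text
the job is handed in; nothing more can be done
the job is handed in; nothing more can be done
```

The rack is clamped in the carrier channel, and I handed the job in at about 33 s of the 64 s allowed. I set it down with a light touch (about 3 N), let go, then turned the knob from about -0.03 to 0.937 rad. Clamping began at about 0.88 rad. I released the knob and lifted clear.

**Clamping force:** this is inferred, not measured directly. The turning torque was 0.32 N m at the end, against 0.165 N m turning freely, which gives about 10 N. Using the stated 0.20 N m of friction instead gives about 8 N. Both are within 6 to 16 N and well below the 24 N that cracks the rack. Torque noise of about 0.03 N m per reading leaves roughly ±2 N, and after the 0.03–0.08 rad turning steps the resting torque was unreliable, so I only used the fine steps.

**Last pictures:** the rack is against the pad with the disc on its other end, and the knob did not turn back when released. The petri dish, coverslip box and timer are where they started.

**Disagreements:**
- The wrist camera's calibration was off by about 2 mm sideways. I corrected for it by comparing positions within the same picture.
- Estimates of where the rack sat along the channel before clamping differed by 1–2 mm. There was visible room at both ends.

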